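Clamp a seat-post tube with four clicks and hold the lever

ROBOT

A 6-joint arm with a two-finger parallel gripper is mounted at the origin on the work surface. World frame = base frame: x ahead of the robot, y to its left, z up, the work surface at z = 0. Lengths are in m, angles in rad, forces in N, time in s.
With the tool pointing down it reaches from about 0.375 to 0.9 m from the base axis. Payload 3.1 kg.
Tool frame: the origin (TCP) lies at the very end of the fingers, on their centre line; the grasp point (between the pads) lies 19 mm behind it (tcp_to_grasp is the distance from the TCP to the grasp point, in m); z points along the fingers, y is the direction in which the jaws open and shut (so a half turn about z gives the same grasp; the last joint's range is limited). The gripper opens to 85 mm and grips with 20 to 120 N. Pads are 22 mm wide; open, the fingers measure 114 mm over their backs; the gripper's body (76 mm by 85 mm) begins 54 mm behind the grasp point. The pads swing forward as they close: fully open they stand 13 mm farther back than shut.
Start: joints at [1.052, 0.527, 1.433, -0, 1.181, -0.178], TCP at [0.209, 0.589, 0.231] pointing down, gripper open.
Joint ranges: [-3.08, 3.08], [-0.75, 2.2], [0.22, 2.44], [-1.43, 4.57], [0, 2.65], [-2.85, 2.85]. Speed limits (rad/s): [2.79, 2.79, 3.14, 3.14, 3.14, 3.14].

INTERFACE

Orientations are given as a unit quaternion [x, y, z, w].
In Python, from station import sense, snapshot, camera_info, sign_off, tcp_to_grasp gives the robot as it stands.
- The arm moves only by the shell command python3 -m inch 'ROWS' [FORCE]. ROWS is JSON, a list of rows, each a list of 3 entries, a list of its own where there are three numbers: the closure, from -1 (fully open) to 1 (shut), so that 0 is half open, then the shift along the tool's x, y, z normalised to -1 to 1, where 1 is 10 cm, then the turn, a rotation vector about the tool's x, y, z normalised to -1 to 1, where 1 is 360 degrees. In form: [[jaw, [dx, dy, dz], [ax, ay, az]], ...]. A call has 1 to 20 rows; each row is the pose to reach, as a shift and turn from the pose commanded when the call began, along the tool's axes at that moment, turning the shorter way round; what a row does not reach only later rows make up. A row lasts 1/10 s, in which the tool goes at most 50 mm and 8.59 degrees, less where a joint would pass 70% of its speed; a pose out of reach is approached as far as the arm can. A call with a number of a shift or a turn outside -1 to 1 is refused whole. A call with a gripper value outside its range is refused whole. The fingers move at their own pace and stop on an object; FORCE is the grip in N (left out, the last holds). Time passes only in rows, so rows that repeat a pose let the fingers close. It gives the time, the measured TCP pose, the force and the opening at its end, in the units of the state.
- sense(): the state, without advancing time (a new reading comes with each control period).
- snapshot(name): name is "side" or "top"; returns (picture, depth): 384x512x3 uint8, blue, green, red; 384x512 float32, m along the optical axis (not along the pixel's ray), 0 where there is no reading.
- camera_info(name): a dict with "K" (3x3 intrinsics, pixels), "dist" ([k1, k2, p1, p2, k3] as OpenCV has them; the pictures are not rectified), "origin" and "orientation" of the camera in the world. Camera axes: x right, y down, z forward; pixel columns grow to the right and rows downward; lengths in m; the calibration is good to about 2 mm. A picture is of the moment at which its call begins. camera_info takes no time and is no camera call.
- sign_off(): hands the job in, once; it reports no verdict.
The state is a dict: "t": time; "q": joint angles; "qd": joint speeds; "tau": joint torques, N m; "tcp_pos": TCP position; "tool_rot": TCP orientation; "force": force on the tool from outside, world axes, zero at the start; "ft_torque": the same for the moment, N m; "finger_gap": opening from 0.0 (shut) to 1.0 (fully open).
Only numpy, scipy, OpenCV 4.12 (cv2) and the standard library are available. Lean on these libraries where they do the work, as an engineer would, in place of code of your own. Each camera call takes 0.05 s, during which the arm holds its last target.

TASK

Take the aluminium tube out of its sloped wooden rest and stand it upright in the clamp's cup, all the way down, and let go of it. Then grip the black knob of the ratchet lever and advance the lever clockwise by exactly four clicks (a fifth would crush the tube), and finish still gripping the knob with the lever at the fourth click. Leave the wrench, tall can, jar and parts bin alone.

Things in the scene. Friction and masses are not known exactly. Their poses are not given: they have to be found in the camera images.
- tube: plain aluminium tube, 26 mm diameter, 190 mm long, about 0.14 kg, both ends alike. Origin at the centre of its lower end, z along its axis to the upper end. It starts in the sleeve of the wooden rest, leaning 25 degrees from vertical; its upper 110 mm stick out of the sleeve, and it comes out along its own axis (sleeve 31 mm square inside, 80 mm deep)
- tube_mid (a point): middle of the tube, on its axis, 95 mm from both ends
- rest: fixed plywood tube rest with a sloped square sleeve, base 130 x 90 mm. Origin at the centre of its underside on the bench, z up; the sleeve's open end leans towards the rest's own -x, up to 112 mm above the bench
- fixture: fixed clamp fixture on a dark steel base plate, 170 x 270 x 12 mm. Origin at the centre of its underside on the bench, z up. The round aluminium cup stands at (0, 90) mm in its frame, the lever's pivot at (15, -60) mm
- cup_rim (a point): centre of the cup's mouth, 68 mm above the bench. The cup is 31 mm wide inside (flared to 38 mm in the top 12 mm), 55 mm over its outside at the rim, 50 mm deep. When the lever is advanced, a steel jaw moves 1.1 mm a click into the cup from the fixture's -y side, 43 to 57 mm above the bench; before that it is flush with the wall
- cup_floor (a point): centre of the cup's inner floor, 18 mm above the bench, where a fully seated tube stands
- lever_pivot (a point): on the lever's vertical axis, top of the pivot pin, 58 mm above the bench. Pushing the knob round takes a force that rises from about 3 to about 14 N over each tooth and drops back below 5 N at once at each click; when let go, a light spring takes the lever back until a spring plunger in the last tooth stops it
- knob: upright black knob on the end of the lever, free to spin on its own axis, 22 mm diameter, gripped from above. Origin on its axis, 34 mm above the bench; the gripping part runs from 8 mm above the origin (the lever's arm, 18 mm wide, is just below) to its top, 58 mm above the origin. It travels on a level circle of 110 mm radius about the pivot, 35 mm per click
- lever (a joint): turn of the ratchet lever, rad: 0 at its open stop, where it starts (the knob then lies 30 degrees clockwise of the fixture's +x as seen from the pivot), growing as it is advanced clockwise seen from above. One click each 0.32 rad; a tooth drops about 0.04 rad before n x 0.32, and the lever cannot go back below n x 0.32. At 1.28 to 1.5 rad it has made four clicks and not five
- wrench: steel wrench lying on the bench, not to be disturbed
- spray_can: plain tall steel can, 60 mm diameter, 160 mm tall, standing on the bench, not to be disturbed
- grease_jar: grey jar with black cap, 64 mm diameter, 65 mm tall, not to be disturbed
- parts_bin: black open parts bin, 100 x 120 x 50 mm, not to be disturbed
Things that resemble listed ones, but are neither listed nor needed, are in the scene too. What is meant by the tube is not orange or purple, and is the larger of those in its own colour.

How it is judged:
On the way, in this order (a step that is already met when the one before it is completed fails the run):
1. the tube stands in the cup, down on its floor, let go, with the lever not yet advanced by a click (z of tube_mid in the frame of cup_floor between 0.085 and 0.1 m and horizontal distance between tube_mid and cup_floor below 0.014 m and angle between the z axis of tube and the z axis of fixture, either way round below 0.15 rad and contact force between the fingers and tube below 0.1 N and value of joint lever below 0.2 rad), for 0.2 s.
2. the lever has been advanced by four clicks (value of joint lever between 1.23 and 1.52 rad), for 0.1 s.
At the end, for the whole second after the job is handed in: the tube stands upright in the cup (within 0.15 rad, within 5 mm of fully down) and is not touched by the robot; the lever is at the fourth click (1.23 to 1.52 rad), still, and the fingers grip its knob with more than 2 N (all of step 2 and z of tube_mid in the frame of cup_floor between 0.085 and 0.1 m and horizontal distance between tube_mid and cup_floor below 0.014 m and angle between the z axis of tube and the z axis of fixture, either way round below 0.15 rad and contact force between each of the arm, the fingers and tube below 0.1 N and contact force between the fingers and knob above 2 N and linear speed of each of tube, knob below 0.02 m/s); the arm keeps its last pose, push and grip.
It fails at once if the lever is advanced by a fifth click (value of joint lever above 1.57 rad).
It fails at once if a bystander is moved by more than 30 mm (distance of any of wrench, spray_can, grease_jar, parts_bin from where it was at the start of the episode above 0.03 m).
It also fails if it takes over 62 s, if anything falls off the work surface, if the arm or the gripper's body presses on something with over 40 N, if the wrist force passes 120 N, or if a joint passes its speed limit or range.

## Working session

There is one attempt and no reset: what is moved stays moved. The work goes in short steps, Python scripts to look and compute and a shell command to move; the robot and the scene stay as the last step left them, time stands still between calls to the robot, and variables do not carry over. Pictures are saved under pics/ and viewed, and the job is handed in when it is done.

```bash
ls; mkdir -p pics
python3 - <<'E'
from station import *
import cv2,numpy as np
print(sense()); print(tcp_to_grasp)
for n in("side","top"):
    p,d=snapshot(n); cv2.imwrite(f"pics/{n}0.png",p); np.save(f"pics/{n}0.npy",d); i=camera_info(n); print(n,i)
E
```

```text
pics
{'t': 0.0, 'q': array([ 1.05149045e+00,  5.28478988e-01,  1.43387276e+00, -2.64834373e-05,
        1.18137073e+00, -1.78539623e-01]), 'qd': array([ 2.22318415e-05,  1.28007009e-03,  6.14512794e-04, -1.02988548e-03,
        7.80376822e-04, -1.83724494e-03]), 'tau': array([ 4.19173521e-04, -4.42363358e+01, -1.78020555e+01, -1.73601888e-04,
        8.57255742e-03, -1.59243916e-05]), 'tcp_pos': array([0.2085337 , 0.58844914, 0.23033512]), 'tool_rot': array([ 1.69554880e-01,  9.85520172e-01, -1.00492997e-03, -3.52571665e-04]), 'force': array([ 0.14297961,  0.19758351, -0.43370582]), 'ft_torque': array([-0.0737684 , -0.00589911,  0.03050812]), 'finger_gap': 0.9993907163560138}
0.0187
side {'K': array([[488.23413999,   0.        , 260.82014342],
       [  0.        , 488.23413999, 193.11731695],
       [  0.        ,   0.        ,   1.        ]]), 'dist': array([-0.00941328,  0.        ,  0.        ,  0.        ,  0.        ]), 'origin': array([0.15018909, 1.30966852, 1.14363225]), 'orientation': array([-0.12488028,  0.88925011, -0.43452428,  0.06948252])}
top {'K': array([[386.99432809,   0.        , 256.03499811],
       [  0.        , 386.99432809, 204.63215465],
       [  0.        ,   0.        ,   1.        ]]), 'dist': array([0.03007098, 0.        , 0.        , 0.        , 0.        ]), 'origin': array([0.37593265, 0.03199852, 1.36803965]), 'orientation': array([ 0.71174971, -0.69991645,  0.05022437, -0.03173055])}
```

View pics/side0.png

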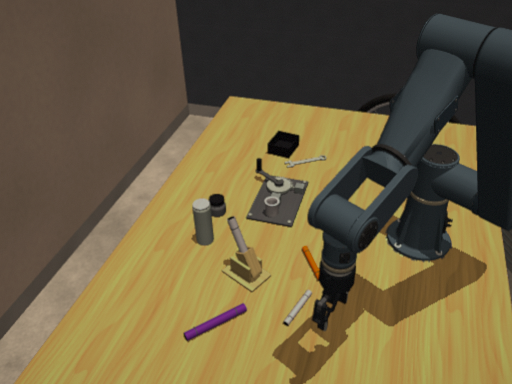

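View pics/top0.png

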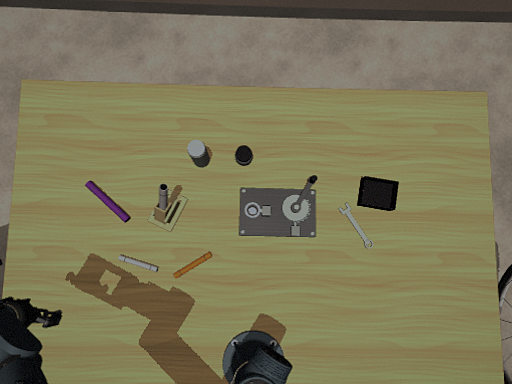

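```bash
cat > h.py <<'E'
import numpy as np,cv2
from station import *
from scipy.spatial.transform import Rotation as R
def cloud(n,d):
    i=camera_info(n);K=i["K"];h,w=d.shape
    u,v=np.meshgrid(np.arange(w),np.arange(h))
    p=cv2.undistortPoints(np.stack([u,v],-1).reshape(-1,1,2).astype(float),K,i["dist"]).reshape(h,w,2)
    c=np.concatenate([p,np.ones((h,w,1))],-1)*d[...,None]
    return c@R.from_quat(i["orientation"]).as_matrix().T+i["origin"]
def proj(n,P):
    i=camera_info(n);Rm=R.from_quat(i["orientation"]).as_matrix()
    P=(np.atleast_2d(P)-i["origin"])@Rm
    return cv2.projectPoints(P,np.zeros(3),np.zeros(3),i["K"],i["dist"])[0].reshape(-1,2)
E
python3 - <<'E'
from h import *
s=cv2.imread("pics/side0.png");t=cv2.imread("pics/top0.png")
a=cv2.resize(s[140:300,180:330],None,fx=4,fy=4,interpolation=2)[:600]
b=cv2.resize(t[140:280,80:330],None,fx=3.2,fy=3.2,interpolation=2)
cv2.imwrite("pics/sc.png",a);cv2.imwrite("pics/tc.png",b)
ct=cloud("top",np.load("pics/top0.npy"));cs=cloud("side",np.load("pics/side0.npy"))
for n,c,px in(("top",ct,[(300,300),(350,120),(164,187),(252,210),(297,205),(313,178),(241,190),(315,190),(315,235),(241,235),(197,147),(243,155)]),("side",cs,[(150,300),(400,300),(233,222),(272,203),(259,163),(203,206)])):
    for u,v in px: print(n,(u,v),c[v,u].round(4))
E
```

```text
top (300, 300) [ 0.2067 -0.1591  0.0066]
top (350, 120) [ 0.8532 -0.3416  0.0031]
top (164, 187) [0.5604 0.2814 0.2038]
top (252, 210) [0.5144 0.0117 0.0175]
top (297, 205) [ 0.53   -0.141   0.0592]
top (313, 178) [ 0.6186 -0.1905  0.091 ]
top (241, 190) [0.5849 0.0517 0.0156]
top (315, 190) [ 0.591  -0.2119  0.0087]
top (315, 235) [ 0.4309 -0.2116  0.008 ]
top (241, 235) [0.4267 0.0486 0.0078]
top (197, 147) [0.6972 0.1917 0.1631]
top (243, 155) [0.6982 0.0464 0.0682]
side (150, 300) [0.7557 0.4892 0.0008]
side (400, 300) [0.0386 0.2872 0.    ]
side (233, 222) [0.5478 0.2992 0.1988]
side (272, 203) [0.5107 0.0029 0.0475]
side (259, 163) [ 0.6134 -0.1815  0.0804]
side (203, 206) [0.6812 0.2111 0.161 ]
```

View pics/sc.png

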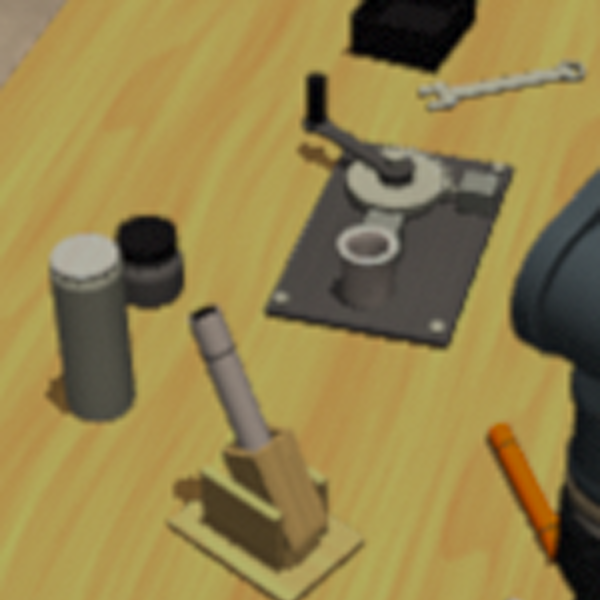

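View pics/tc.png

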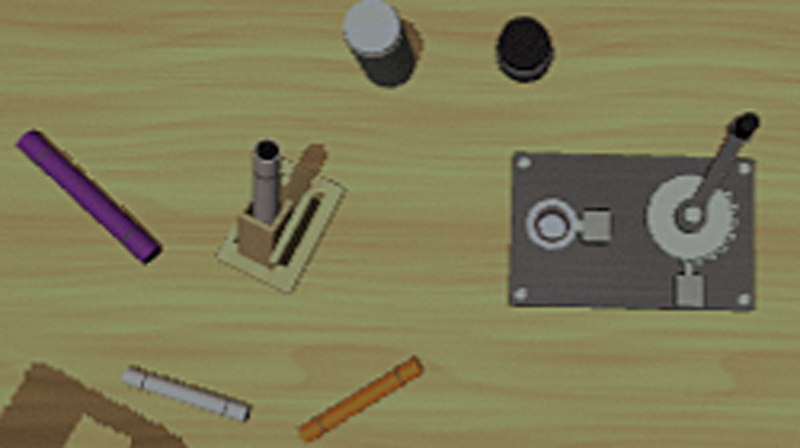

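Run:
```python
from h import *
from scipy.optimize import least_squares
C={n:cloud(n,np.load(f"pics/{n}0.npy")) for n in("top","side")}
I={n:cv2.imread(f"pics/{n}0.png") for n in("top","side")}
def box(n,u0,u1,v0,v1):
    return C[n][v0:v1,u0:u1].reshape(-1,3)
# tube pts: above 0.125
res={}
for n,b in(("top",(150,178,175,215)),("side",(222,262,208,262))):
    P=box(n,*b); P=P[(P[:,2]>.128)&(P[:,2]<.2)]
    P=P[(abs(P[:,0]-.55)<.06)&(abs(P[:,1]-.285)<.06)]
    res[n]=P; print(n,len(P),P.min(0),P.max(0))
def fit(P,free=True):
    def f(x):
        d=np.array([np.sin(x[2])*np.cos(x[3]),np.sin(x[2])*np.sin(x[3]),np.cos(x[2])])
        q=P-np.array([x[0],x[1],.16]);r=np.linalg.norm(np.cross(q,d),axis=1)-.013
        return np.r_[r,(x[2]-np.radians(25))*.02*len(P)**.5]
    s=least_squares(f,[.55,.285,np.radians(25),0],loss="soft_l1",f_scale=.002)
    return s.x,np.sqrt(np.mean(f(s.x)[:-1]**2))
for n in res:
    x,r=fit(res[n]);print(n,x[:2].round(4),np.degrees(x[2:]).round(1),r)
x,r=fit(np.r_[res["top"],res["side"]]);print("both",x[:2].round(4),np.degrees(x[2:]).round(1),r)
# plate
P=box("top",230,330,180,245);hsv=cv2.cvtColor(I["top"],cv2.COLOR_BGR2HSV)
print(hsv[215:225:4,245:310:8].reshape(-1,3)[:6],hsv[250,280])
m=(hsv[...,1]<60).astype(np.uint8);m[:180]=0;m[245:]=0;m[:,:230]=0;m[:,325:]=0
m=cv2.morphologyEx(m,cv2.MORPH_OPEN,np.ones((9,9)))
c=max(cv2.findContours(m,0,2)[0],key=cv2.contourArea)
bx=cv2.boxPoints(cv2.minAreaRect(c));print(bx)
i=camera_info("top")
def ray(n,u,v,z):
    i=camera_info(n);p=cv2.undistortPoints(np.array([[[u,v]]],float),i["K"],i["dist"])[0,0]
    d=R.from_quat(i["orientation"]).as_matrix()@np.r_[p,1];return i["origin"]+d*(z-i["origin"][2])/d[2]
W=np.array([ray("top",*b,.012) for b in bx]);print(W.round(4),W.mean(0),np.linalg.norm(W-np.roll(W,1,0),axis=1))
for n,b,z in(("top",(305,320,170,190),.092),("side",(254,266,155,170),.092)):
    Q=box(n,*b);Q=Q[Q[:,2]>.055];print("knob",n,len(Q),np.median(Q,0),Q.max(0),Q.min(0))
for n,b in(("top",(240,265,198,222)),("side",(262,284,192,212))):
    Q=box(n,*b);Q=Q[(Q[:,2]>.06)&(Q[:,2]<.076)];print("rim",n,len(Q),Q.mean(0),(Q.max(0)+Q.min(0))/2,np.ptp(Q,0))
```

```text
top 110 [0.51713816 0.27346777 0.12805067] [0.57410222 0.31033268 0.19996637]
side 222 [0.51569775 0.27697587 0.1286557 ] [0.57137742 0.31689776 0.19974098]
top [0.5443 0.2942] [ 24.8 -25.9] 0.0010436060917696994
side [0.5429 0.2965] [ 25.  -27.1] 0.002521713761437816
both [0.5435 0.2959] [ 25.  -27.3] 0.0022870075183299226
[[  6  17  75]
 [ 11  43  83]
 [170  16  47]
 [ 30  11  70]
 [  8  13  76]
 [ 60  13 134]] [ 27  89 140]
[[238.80632 234.90883]
 [239.83751 187.47472]
 [315.01935 189.10912]
 [313.98816 236.54323]]
[[ 0.4267  0.0562  0.012 ]
 [ 0.5944  0.056   0.012 ]
 [ 0.5937 -0.2114  0.012 ]
 [ 0.4253 -0.2073  0.012 ]] [ 0.51001448 -0.07661336  0.012     ] [0.26353144 0.16766732 0.26737097 0.16840171]
knob top 51 [ 0.61792928 -0.19276477  0.09078761] [0.62965204 0.03199852 1.36803965] [ 0.37593265 -0.20453813  0.05809759]
knob side 54 [ 0.61634891 -0.18118518  0.07884532] [ 0.62859036 -0.1740252   0.09575458] [ 0.607721   -0.19771845  0.05676717]
rim top 126 [0.5118649  0.00946336 0.0677026 ] [0.51074309 0.00391871 0.06735961] [0.05123115 0.06451613 0.01471541]
rim side 96 [0.50951708 0.01490427 0.06620608] [0.51060056 0.00629063 0.06691479] [0.05185545 0.08035732 0.01363104]
```

```bash
cat >> h.py <<'E'
def circ(c,r,d=(0,0,1.),N=60):
    d=np.array(d)/np.linalg.norm(d);a=np.cross(d,[0,1,0]);a/=np.linalg.norm(a);b=np.cross(d,a)
    t=np.linspace(0,2*np.pi,N)[:,None];return np.array(c)+r*(np.cos(t)*a+np.sin(t)*b)
def overlay(n,img,curves,box,f,out):
    u0,u1,v0,v1=box;o=cv2.resize(img[v0:v1,u0:u1],None,fx=f,fy=f,interpolation=cv2.INTER_CUBIC)
    for P,col in curves:
        p=(proj(n,P)-[u0,v0]+.5)*f
        cv2.polylines(o,[np.round(p).astype(int)],False,col,1,cv2.LINE_AA)
    cv2.imwrite(out,o)
E
cat > ov.py <<'E'
from h import *
import sys
F=np.array([.510,-.0766]);yaw=np.radians(-.2)
T0=np.array([.5435,.2955,.16]);az=np.radians(-26.7);ti=np.radians(25);zt=.203
def fx(x,y,z):
    c,s=np.cos(yaw),np.sin(yaw);return np.array([F[0]+c*x-s*y,F[1]+s*x+c*y,z])
d=np.array([np.sin(ti)*np.cos(az),np.sin(ti)*np.sin(az),np.cos(ti)])
top=T0+d*(zt-.16)/d[2]
G=(0,255,0)
cur=[(np.array([fx(a*.085,b*.135,.012) for a,b in((1,1),(1,-1),(-1,-1),(-1,1),(1,1))]),G),
(circ(fx(0,.09,.068),.0275),G),(circ(fx(0,.09,.068),.019),(0,255,255)),
(circ(fx(.015+.11*np.cos(np.radians(30)),-.06-.055,.092),.011),G),(circ(fx(.015+.11*np.cos(np.radians(30)),-.06-.055,.042),.011),(0,255,255)),
(circ(top,.013,d),G),(circ(top-d*.1,.013,d),G),(np.array([top,top-.11*d]),(0,0,255))]
print("top",top,"cup",fx(0,.09,.068),"piv",fx(.015,-.06,.058),d)
for n,b in(("top",(150,180,175,215)),("side",(222,266,208,262))):
    overlay(n,cv2.imread(f"pics/{n}0.png"),cur,b,11,f"pics/o_{n}_tube.png")
overlay("top",cv2.imread("pics/top0.png"),cur,(232,324,170,244),8,"pics/o_top_fix.png")
overlay("side",cv2.imread("pics/side0.png"),cur,(244,314,152,226),8,"pics/o_side_fix.png")
E
python3 ov.py
python3 -c "
import cv2,numpy as np
a=cv2.imread('pics/o_top_tube.png');b=cv2.imread('pics/o_side_tube.png')
h=590;o=np.zeros((h,800,3),np.uint8);o[:min(h,a.shape[0]),:a.shape[1]]=a[:h];w=min(800-a.shape[1],b.shape[1]);o[:,a.shape[1]:a.shape[1]+w]=b[:h,:w];cv2.imwrite('pics/o_tube.png',o)"
```

```text
top [0.56141319 0.2864906  0.203     ] cup [0.51031416 0.01339945 0.068     ] piv [ 0.52479047 -0.13665199  0.058     ] [ 0.37755506 -0.18989041  0.90630779]
```

View pics/o_tube.png

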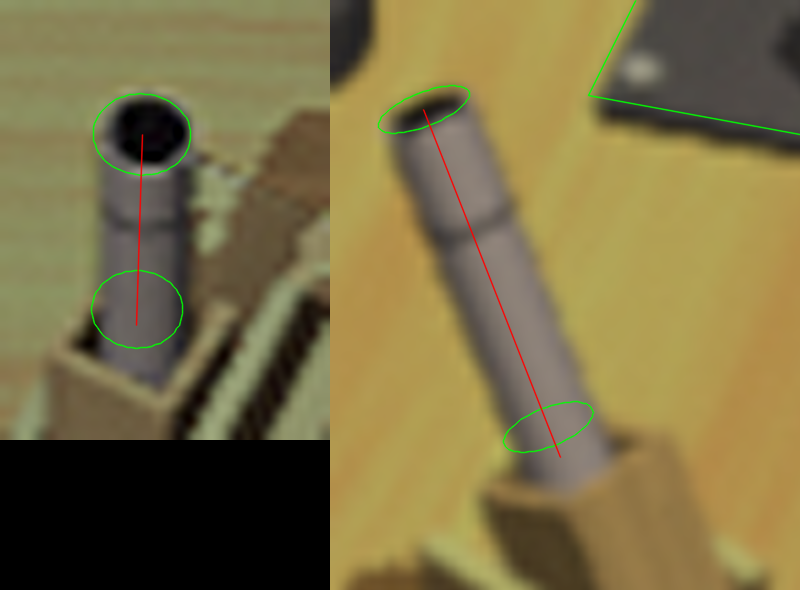

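View pics/o_top_fix.png

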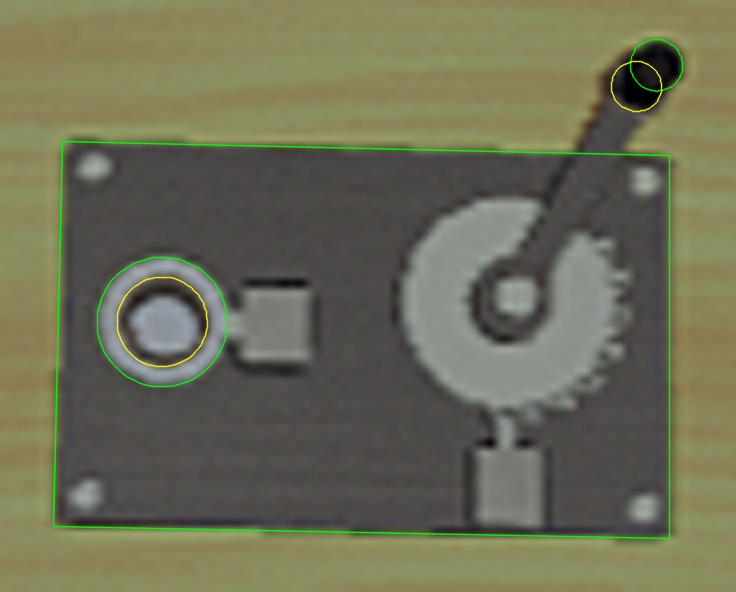

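View pics/o_side_fix.png

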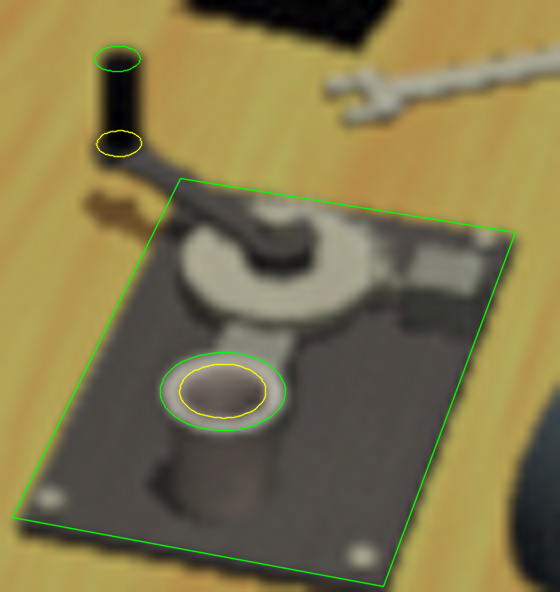

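```bash
python3 - <<'E'
from h import *
from scipy.optimize import least_squares
o=[("top",163.05,186.6,0),("side",230.95,217.3,0),("top",162.5,205.4,1),("side",242.9,248.4,1)]
def f(x):
    d=np.array([np.sin(x[4])*np.cos(x[3]),np.sin(x[4])*np.sin(x[3]),np.cos(x[4])]);r=[]
    for n,u,v,k in o:
        p=proj(n,x[:3])[0]
        if k==0:r+=[p[0]-u,p[1]-v]
        else:
            q=proj(n,x[:3]-.1*d)[0];e=(q-p)/np.linalg.norm(q-p);r+=[np.cross(e,np.array([u,v])-p)]
    return np.r_[r,(x[4]-np.radians(25))*100]
s=least_squares(f,[.561,.286,.203,-.46,.436]);x=s.x;print(x[:3].round(4),np.degrees(x[3:]),f(x).round(2))
E
sed -i 's/^T0=.*/T0=np.array([.5435,.2955,.16]);az=np.radians(-26.7);ti=np.radians(25);zt=.203/' ov.py
```

```text
[0.5604 0.2845 0.2024] [-26.52203833  25.01256613] [ 0.03  0.45 -0.39 -0.11  0.06 -0.06  0.02]<stdin>:10: DeprecationWarning: Arrays of 2-dimensional vectors are deprecated. Use arrays of 3-dimensional vectors instead. (deprecated in NumPy 2.0)
```

```bash
cat >> h.py <<'E'
def to(pos,rot=None):
    s=sense();Rc=R.from_quat(s["tool_rot"]);sh=Rc.inv().apply(np.array(pos)-s["tcp_pos"])/.1
    tw=(Rc.inv()*rot).as_rotvec()/(2*np.pi) if rot is not None else np.zeros(3)
    print("tcp",s["tcp_pos"].round(4),"shift",sh.round(3),"turn",tw.round(4));return Rc
def aim(zdir,R0=None):
    Rc=R0 or R.from_quat(sense()["tool_rot"]);a=Rc.apply([0,0,1]);z=np.array(zdir)/np.linalg.norm(zdir);c=np.cross(a,z)
    n=np.linalg.norm(c);return (R.from_rotvec(c/n*np.arctan2(n,a@z)) if n>1e-9 else R.identity())*Rc
top=np.array([.5607,.2850,.2026]);az=np.radians(-26.6);ti=np.radians(25)
d=np.array([np.sin(ti)*np.cos(az),np.sin(ti)*np.sin(az),np.cos(ti)])
g=top-.054*d
E
python3 - <<'E'
from h import *
to(g+.13*d,aim(-d)); print(g,g+.13*d)
E
```

```text
tcp [0.2085 0.5885 0.2304] shift [-4.652 -1.724 -0.409] turn [-0.0088  0.0689  0.    ]
[0.54029416 0.29521848 0.15365938] [0.58941933 0.27061843 0.27147939]
```

```bash
python3 -m inch '[[-1,[-0.4,-0.15,-0.2],[0,0,0]],[-1,[-0.8,-0.3,-0.4],[0,0,0]],[-1,[-0.95,-0.35,-0.5],[0,0,0]]]' && python3 -m inch '[[-1,[-0.4,-0.15,0],[0,0,0]],[-1,[-0.8,-0.3,0],[0,0,0]],[-1,[-0.95,-0.35,0],[0,0,0]]]' && python3 -m inch '[[-1,[-0.4,-0.15,0],[0,0,0]],[-1,[-0.8,-0.3,0],[0,0,0]],[-1,[-0.95,-0.35,0],[0,0,0]]]' && python3 -m inch '[[-1,[-0.4,-0.15,0],[0,0.02,0]],[-1,[-0.8,-0.3,0],[0,0.04,0]],[-1,[-0.9,-0.35,0],[0,0.06,0]],[-1,[-0.9,-0.35,0],[0,0.06,0]]]'
python3 - <<'E'
from h import *
to(g+.13*d,aim(-d)); print(sense()["q"])
E
```

```text
t: 0.4
tcp_pos: [0.2893, 0.5228, 0.2825]
tool_rot: [0.171, 0.985, 0.0, 0.001]
force: [-0.2, 0.7, -0.1]
finger_gap: 1.001
t: 0.7
tcp_pos: [0.3667, 0.4575, 0.281]
tool_rot: [0.171, 0.985, -0.0, 0.0]
force: [-0.7, 0.5, -0.2]
finger_gap: 0.997
t: 1.0
tcp_pos: [0.4444, 0.3932, 0.2809]
tool_rot: [0.171, 0.985, -0.0, 0.0]
force: [-0.2, -0.4, -0.4]
finger_gap: 1.005
t: 1.4
tcp_pos: [0.5191, 0.3293, 0.2785]
tool_rot: [0.17, 0.967, 0.032, -0.186]
force: [-0.4, 0.5, -0.6]
finger_gap: 1.002
tcp [0.5191 0.3293 0.2785] shift [-0.826 -0.313 -0.253] turn [-0.0081  0.0085 -0.    ]
[ 0.27679828  0.59186375  1.23084354  0.21762521  1.63181226 -0.96789942]
```

```bash
python3 -m inch '[[-1,[-0.4,-0.15,-0.12],[-0.004,0.004,0]],[-1,[-0.826,-0.313,-0.253],[-0.0081,0.0085,0]],[-1,[-0.826,-0.313,-0.253],[-0.0081,0.0085,0]],[-1,[-0.826,-0.313,-0.253],[-0.0081,0.0085,0]]]'
python3 - <<'E'
from h import *
to(g+.03*d,aim(-d)); print(sense()["q"]);print(R.from_quat(sense()["tool_rot"]).as_matrix().round(3),d)
for n,b,f in(("side",(190,330,140,290),4),("top",(130,260,140,260),4)):
    p,_=snapshot(n)
    overlay(n,p,[(np.array([top,top-.11*d]),(0,0,255))],b,f,f"pics/a_{n}.png")
E
```

```text
t: 1.8
tcp_pos: [0.5856, 0.274, 0.2737]
tool_rot: [0.171, 0.961, 0.061, -0.207]
force: [0.9, 0.1, -0.2]
finger_gap: 1.005
tcp [0.5856 0.274  0.2737] shift [-0.051 -0.018  0.999] turn [-0.0002  0.0002 -0.    ]
[ 0.15087092  0.66621201  1.1158644   0.24744425  1.71823214 -1.07668616]
[[-0.856  0.353 -0.377]
 [ 0.303  0.934  0.188]
 [ 0.419  0.046 -0.907]] [ 0.37788591 -0.18923117  0.90630779]
```

View pics/a_side.png

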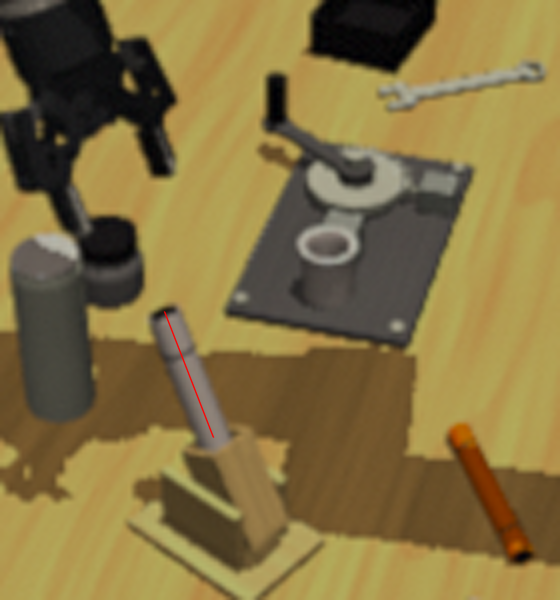

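View pics/a_top.png

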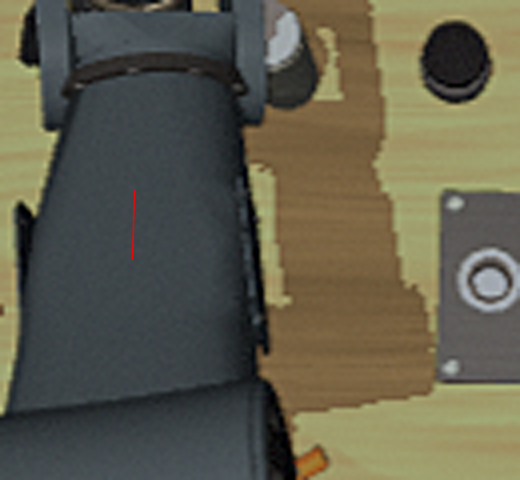

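```bash
python3 -m inch '[[-1,[-0.05,-0.018,0.25],[0,0,0]],[-1,[-0.051,-0.018,0.5],[0,0,0]],[-1,[-0.051,-0.018,0.75],[0,0,0]],[-1,[-0.051,-0.018,1],[0,0,0]],[-1,[-0.051,-0.018,1],[0,0,0]],[-1,[-0.051,-0.018,1],[0,0,0]]]'
python3 - <<'E'
from h import *
to(g,aim(-d))
p,_=snapshot("side")
overlay("side",p,[(np.array([top,top-.11*d]),(0,0,255))],(200,290,180,280),6,f"pics/b_side.png")
E
```

```text
t: 2.5
tcp_pos: [0.5515, 0.2905, 0.1823]
tool_rot: [0.169, 0.962, 0.061, -0.206]
force: [0.0, -0.6, 0.2]
finger_gap: 1.001
tcp [0.5515 0.2905 0.1823] shift [-0.009 -0.008  0.311] turn [-0.0003  0.0005  0.    ]
```

View pics/b_side.png

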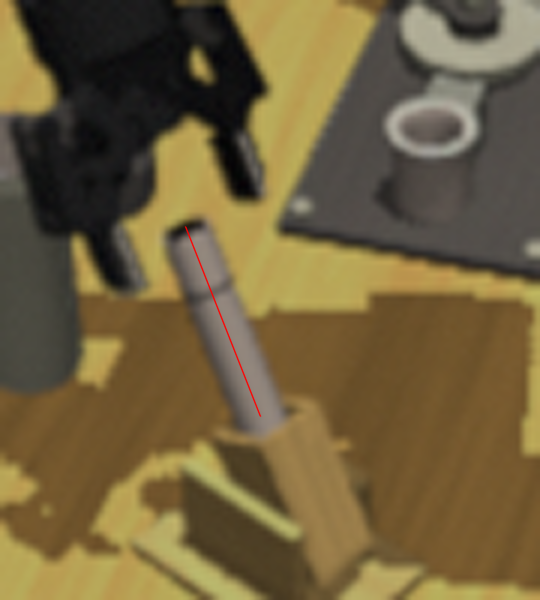

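```bash
python3 -m inch '[[-1,[-0.01,-0.008,0.15],[0,0,0]],[-1,[-0.01,-0.008,0.31],[0,0,0]],[-1,[-0.01,-0.008,0.31],[0,0,0]],[0,[-0.01,-0.008,0.31],[0,0,0]],[0.3,[-0.01,-0.008,0.31],[0,0,0]],[1,[-0.01,-0.008,0.31],[0,0,0]],[1,[-0.01,-0.008,0.31],[0,0,0]],[1,[-0.01,-0.008,0.31],[0,0,0]],[1,[-0.01,-0.008,0.31],[0,0,0]],[1,[-0.01,-0.008,0.31],[0,0,0]],[1,[-0.01,-0.008,0.31],[0,0,0]],[1,[-0.01,-0.008,0.31],[0,0,0]]]' 40
python3 - <<'E'
from h import *
to(g,aim(-d))
p,_=snapshot("side")
overlay("side",p,[(np.array([top,top-.11*d]),(0,0,255))],(200,290,180,280),6,f"pics/c_side.png")
E
```

```text
t: 3.75
tcp_pos: [0.542, 0.2937, 0.1536]
tool_rot: [0.17, 0.962, 0.061, -0.205]
force: [1.9, -0.7, 6.2]
finger_gap: 0.294
tcp [0.542  0.2937 0.1536] shift [0.02  0.008 0.008] turn [-0.0001  0.0007 -0.    ]
```

View pics/c_side.png

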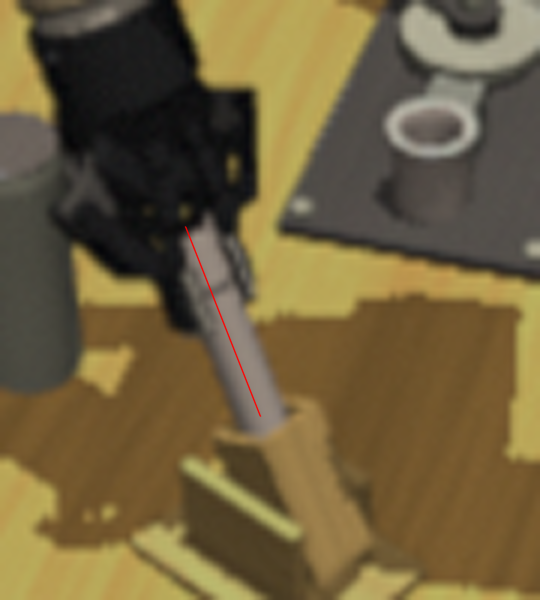

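```bash
python3 -m inch '[[1,[0,0,-0.1],[0,0,0]],[1,[0,0,-0.25],[0,0,0]],[1,[0,0,-0.4],[0,0,0]],[1,[0,0,-0.55],[0,0,0]],[1,[0,0,-0.7],[0,0,0]],[1,[0,0,-0.85],[0,0,0]],[1,[0,0,-1],[0,0,0]],[1,[0,0,-1],[0,0,0]],[1,[0,0,-1],[0,0,0]]]' 60
python3 - <<'E'
from h import *
c=np.array([.5103,.0134,.0])
to(c+[0,0,.27],aim([0,0,-1]))
p,_=snapshot("side")
overlay("side",p,[(np.array([top,top-.11*d])+.1*d,(0,0,255))],(180,320,130,280),4,f"pics/d_side.png")
E
```

```text
t: 4.7
tcp_pos: [0.5784, 0.2749, 0.243]
tool_rot: [0.17, 0.962, 0.061, -0.207]
force: [-0.3, 0.6, -2.2]
finger_gap: 0.279
tcp [0.5784 0.2749 0.243 ] shift [-0.095 -2.672 -0.477] turn [ 0.0076 -0.0687 -0.    ]
```

View pics/d_side.png

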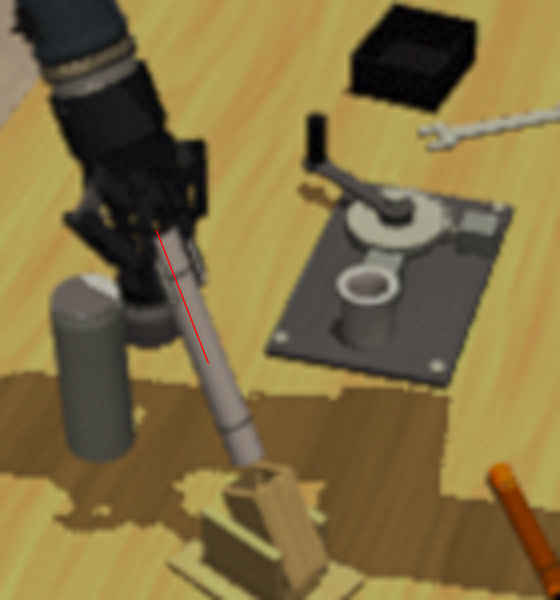

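Run:
```python
from h import *
to([.57,.262,.30],aim([0,0,-1]))
```

```text
tcp [0.5779 0.2749 0.2425] shift [ 0.27  -0.123 -0.515] turn [ 0.0075 -0.0689 -0.    ]
```

```bash
python3 -m inch '[[1,[0.1,-0.04,-0.2],[0,0,0]],[1,[0.2,-0.08,-0.4],[0.001,-0.01,0]],[1,[0.27,-0.12,-0.52],[0.003,-0.025,0]],[1,[0.27,-0.12,-0.52],[0.005,-0.04,0]],[1,[0.27,-0.12,-0.52],[0.006,-0.055,0]],[1,[0.27,-0.12,-0.52],[0.0075,-0.069,0]],[1,[0.27,-0.12,-0.52],[0.0075,-0.069,0]],[1,[0.27,-0.12,-0.52],[0.0075,-0.069,0]]]'
python3 - <<'E'
from h import *
to([.5103,.0134,.28],aim([0,0,-1]));print(sense()["q"])
E
```

```text
t: 5.55
tcp_pos: [0.57, 0.2626, 0.3008]
tool_rot: [0.174, 0.985, 0.0, -0.0]
force: [-0.5, -0.9, -1.8]
finger_gap: 0.294
tcp [0.57   0.2626 0.3008] shift [-0.293 -2.545  0.207] turn [ 0. -0. -0.]
[ 2.53758894e-01  4.64508321e-01  1.34192389e+00  2.24892593e-04
  1.33508651e+00 -9.67201940e-01]
```

```bash
python3 -m inch '[[1,[0,-0.25,0],[0,0,0]],[1,[-0.05,-0.6,0],[0,0,0]],[1,[-0.1,-0.95,0],[0,0,0]],[1,[-0.1,-0.95,0],[0,0,0]]]' && python3 -m inch '[[1,[0,-0.35,0],[0,0,0]],[1,[-0.05,-0.7,0],[0,0,0]],[1,[-0.1,-0.95,0],[0,0,0]],[1,[-0.1,-0.95,0],[0,0,0]]]' && python3 -m inch '[[1,[-0.05,-0.3,0],[0,0,0]],[1,[-0.09,-0.6,0.1],[0,0,0]],[1,[-0.09,-0.64,0.2],[0,0,0]],[1,[-0.09,-0.64,0.2],[0,0,0]],[1,[-0.09,-0.64,0.2],[0,0,0]],[1,[-0.09,-0.64,0.2],[0,0,0]]]'
python3 - <<'E'
from h import *
to([.5103,.0134,.28],aim([0,0,-1]));print(sense()["q"],sense()["force"])
c=np.array([.5103,.0134,.28])
cur=[(np.array([c+[0,0,.054],c-[0,0,.136]]),(0,0,255)),(circ(c-[0,0,.136],.013),(0,255,0)),(circ([.5103,.0134,.068],.0275),(0,255,0))]
for n,b,f in(("side",(220,330,110,220),5),("top",(200,310,150,260),5)):
    p,_=snapshot(n);overlay(n,p,cur,b,f,f"pics/e_{n}.png")
a=np.hstack([cv2.imread(f"pics/e_{n}.png")for n in("side","top")]);cv2.imwrite("pics/e.png",cv2.resize(a,None,fx=.727,fy=.727))
E
```

```text
t: 5.95
tcp_pos: [0.5474, 0.1655, 0.3006]
tool_rot: [0.177, 0.984, -0.001, -0.0]
force: [0.8, 0.5, -1.8]
finger_gap: 0.288
t: 6.35
tcp_pos: [0.5249, 0.0742, 0.3009]
tool_rot: [0.177, 0.984, 0.0, 0.001]
force: [-0.3, 0.3, -1.8]
finger_gap: 0.288
t: 6.95
tcp_pos: [0.5117, 0.0147, 0.2816]
tool_rot: [0.174, 0.985, 0.001, 0.002]
force: [-1.2, 0.2, -1.5]
finger_gap: 0.285
tcp [0.5117 0.0147 0.2816] shift [ 0.009 -0.017  0.016] turn [ 0.0003  0.0006 -0.    ]
[-1.90609954e-01  3.12024621e-01  1.65209802e+00  1.36020513e-03
  1.17375549e+00 -1.41215479e+00] [-1.2341265   0.15841864 -1.48141887]
```

View pics/e.png

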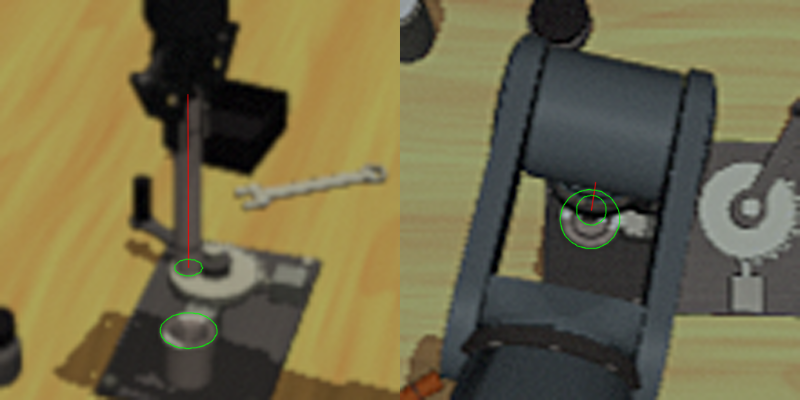

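Run:
```python
from h import *
s=sense();c=s["tcp_pos"];print(c)
z=np.array([0,0,1.])
cur=[(circ(c-.136*z,.013),(0,255,0)),(circ(c-.02*z,.013),(0,255,0))]+[(np.array([c+[a,b,-.136],c+[a,b,.03]]),(0,0,255)) for a,b in((.0129,-.003),(-.0129,.003))]
overlay("side",snapshot("side")[0],cur,(255,290,130,195),9,"pics/f.png")
overlay("top",snapshot("top")[0],cur,(235,270,190,225),9,"pics/f2.png")
a=cv2.imread("pics/f.png");b=cv2.imread("pics/f2.png");o=np.zeros((a.shape[0],a.shape[1]+b.shape[1],3),np.uint8);o[:,:a.shape[1]]=a;o[:b.shape[0],a.shape[1]:]=b;cv2.imwrite("pics/f.png",o)
```

```text
[0.5115657  0.01461867 0.28172563]
```

View pics/f.png

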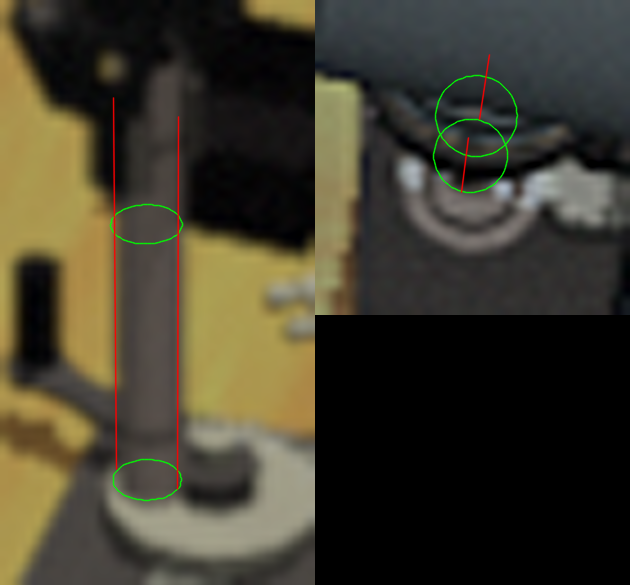

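```bash
python3 -m inch '[[1,[0.003,-0.016,0.25],[0,0,0]],[1,[0.003,-0.016,0.5],[0,0,0]],[1,[0.003,-0.016,0.6],[0,0,0]],[1,[0.003,-0.016,0.6],[0,0,0]],[1,[0.003,-0.016,0.6],[0,0,0]]]'
python3 - <<'E'
from h import *
to([.5108,.0134,.154],aim([0,0,-1]))
E
```

```text
t: 7.65
tcp_pos: [0.5111, 0.0123, 0.222]
tool_rot: [0.174, 0.985, 0.0, 0.002]
force: [0.5, -0.1, -0.5]
finger_gap: 0.285
tcp [0.5111 0.0123 0.222 ] shift [0.009 0.008 0.68 ] turn [0.0002 0.0007 0.    ]
```

```bash
python3 -m inch '[[1,[0.009,0.01,0.1],[0,0,0]],[1,[0.009,0.01,0.2],[0,0,0]],[1,[0.009,0.01,0.3],[0,0,0]],[1,[0.009,0.01,0.3],[0,0,0]]]'
python3 - <<'E'
from h import *
to([.5108,.0134,.154],aim([0,0,-1]));c=sense()["tcp_pos"];print(sense()["force"],sense()["ft_torque"])
overlay("side",snapshot("side")[0],[],(245,300,140,215),8,"pics/g.png")
E
```

```text
t: 8.05
tcp_pos: [0.5097, 0.0134, 0.1899]
tool_rot: [0.174, 0.985, 0.0, 0.001]
force: [0.6, -0.8, -1.5]
finger_gap: 0.29
tcp [0.5097 0.0134 0.1899] shift [-0.01   0.003  0.359] turn [ 0.0001  0.0003 -0.    ]
[ 0.61337851 -0.77939154 -1.46784311] [-0.17942689 -0.22169521  0.0221654 ]
```

View pics/g.png

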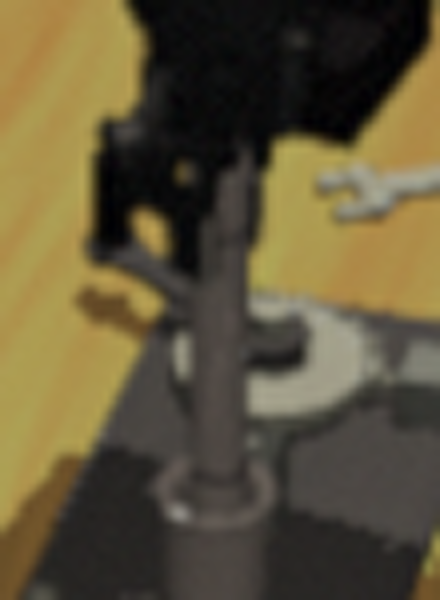

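```bash
python3 -m inch '[[1,[0,0,0.08],[0,0,0]],[1,[0,0,0.16],[0,0,0]],[1,[0,0,0.2],[0,0,0]],[1,[0,0,0.2],[0,0,0]]]';  python3 -m inch '[[1,[0,0,0.05],[0,0,0]],[1,[0,0,0.1],[0,0,0]],[1,[0,0,0.13],[0,0,0]],[1,[0,0,0.13],[0,0,0]]]'
```

```text
t: 8.5
tcp_pos: [0.5099, 0.0135, 0.1706]
tool_rot: [0.175, 0.985, 0.0, 0.001]
force: [1.1, -0.5, -1.0]
finger_gap: 0.291
t: 8.9
tcp_pos: [0.51, 0.0136, 0.1579]
tool_rot: [0.175, 0.985, 0.0, 0.001]
force: [0.4, -0.6, -1.5]
finger_gap: 0.291
```

Free so far; descend slowly to contact.

```bash
python3 -m inch '[[1,[0,0,0.02],[0,0,0]],[1,[0,0,0.02],[0,0,0]]]';  python3 -m inch '[[1,[0,0,0.02],[0,0,0]],[1,[0,0,0.02],[0,0,0]]]';python3 -m inch '[[1,[0,0,0.01],[0,0,0]],[1,[0,0,0.01],[0,0,0]]]'
```

```text
t: 9.1
tcp_pos: [0.5101, 0.0136, 0.1562]
tool_rot: [0.175, 0.985, 0.0, 0.002]
force: [0.6, -0.5, -1.8]
finger_gap: 0.295
t: 9.3
tcp_pos: [0.5106, 0.0135, 0.1558]
tool_rot: [0.174, 0.985, 0.0, 0.002]
force: [-1.9, -0.1, 7.8]
finger_gap: 0.287
t: 9.5
tcp_pos: [0.5109, 0.0134, 0.1558]
tool_rot: [0.174, 0.985, 0.0, 0.003]
force: [-2.2, -0.6, 13.6]
finger_gap: 0.29
```

```bash
python3 -m inch '[[0.7,[0,0,-0.03],[0,0,0]],[0.3,[0,0,-0.03],[0,0,0]],[0,[0,0,-0.03],[0,0,0]],[-1,[0,0,-0.03],[0,0,0]],[-1,[0,0,-0.03],[0,0,0]],[-1,[0,0,-0.03],[0,0,0]],[-1,[0,0,-0.03],[0,0,0]],[-1,[0,0,-0.03],[0,0,0]],[-1,[0,0,-0.03],[0,0,0]]]'; python3 -m inch '[[-1,[0,0,-0.2],[0,0,0]],[-1,[0,0,-0.5],[0,0,0]],[-1,[0,0,-0.9],[0,0,0]],[-1,[0,0,-1],[0,0,0]],[-1,[0,0,-1],[0,0,0]]]'
python3 - <<'E'
from h import *
c=np.array([.5103,.0134,.208])
cur=[(circ(c,.013),(0,255,0))]
p,_=snapshot("side");overlay("side",p,cur,(230,310,110,220),5,"pics/h.png")
print(R.from_quat(sense()["tool_rot"]).as_matrix().round(3),sense()["q"])
E
```

```text
t: 10.4
tcp_pos: [0.5101, 0.0136, 0.1563]
tool_rot: [0.175, 0.985, 0.0, 0.002]
force: [0.4, -0.4, -0.2]
finger_gap: 0.996
t: 10.9
tcp_pos: [0.5109, 0.0134, 0.2581]
tool_rot: [0.174, 0.985, 0.0, 0.004]
force: [-0.4, -0.5, -0.8]
finger_gap: 0.997
[[-0.939  0.344  0.004]
 [ 0.344  0.939 -0.   ]
 [-0.004  0.001 -1.   ]] [-1.93122104e-01  3.39026050e-01  1.68988228e+00  6.64944304e-04
  1.10875406e+00 -1.41339687e+00]
```

View pics/h.png

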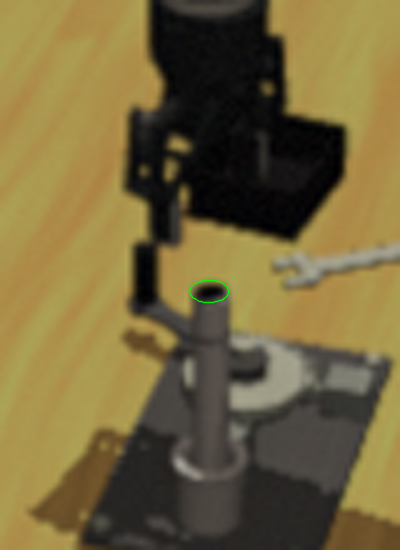

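```bash
python3 -m inch '[[-1,[-0.2,-0.2,-0.1],[0,0,0]],[-1,[-0.5,-0.5,-0.1],[0,0,0.02]],[-1,[-0.9,-0.8,-0.1],[0,0,0.04]],[-1,[-0.9,-0.8,-0.1],[0,0,0.06]],[-1,[-0.9,-0.8,-0.1],[0,0,0.08]],[-1,[-0.9,-0.8,-0.1],[0,0,0.08]]]'
python3 - <<'E'
from h import *
y=np.radians(21);Y=np.array([np.cos(y),np.sin(y),0]);Z=np.array([0,0,-1.]);Rt=R.from_matrix(np.c_[np.cross(Y,Z),Y,Z])
to([.6200,-.1918,.18],Rt)
ct=cloud("top",np.load("pics/top0.npy"))
for u,v in((358,178),(358,205),(340,205),(348,208)):print(ct[v,u].round(3))
E
```

```text
t: 11.55
tcp_pos: [0.5655, -0.0926, 0.2638]
tool_rot: [0.414, 0.91, 0.001, -0.001]
force: [0.0, 0.4, -0.0]
finger_gap: 0.999
tcp [ 0.5655 -0.0926  0.2638] shift [-1.108 -0.241  0.835] turn [-0.0001 -0.0004  0.0557]
[ 0.639 -0.368  0.003]
[ 0.54  -0.366  0.007]
[ 0.54  -0.304 -0.004]
[ 0.528 -0.329  0.01 ]
```

```bash
python3 -m inch '[[-1,[-0.4,-0.1,0],[0,0,0.02]],[-1,[-0.8,-0.2,0],[0,0,0.04]],[-1,[-1,-0.24,0.3],[0,0,0.056]],[-1,[-1,-0.24,0.7],[0,0,0.056]],[-1,[-1,-0.24,0.83],[0,0,0.056]],[-1,[-1,-0.24,0.83],[0,0,0.056]],[-1,[-1,-0.24,0.83],[0,0,0.056]]]'
cat >> h.py <<'E'
y_=np.radians(21);Y_=np.array([np.cos(y_),np.sin(y_),0]);Z_=np.array([0,0,-1.]);RK=R.from_matrix(np.c_[np.cross(Y_,Z_),Y_,Z_])
PV=np.array([.5248,-.1367])
def kn(L,z=.052):
    a=-np.radians(30.2)-L;return np.array([*(PV+.11*np.array([np.cos(a),np.sin(a)])),z])
def lev(p): 
    a=p[:2]-PV;return -np.arctan2(a[1],a[0])-np.radians(30.2),np.linalg.norm(a)
E
python3 - <<'E'
from h import *
to(kn(0,.052),RK);print(sense()["q"])
k=kn(0)
cur=[(circ([*k[:2],.092],.011),(0,255,0)),(circ([*k[:2],.042],.011),(0,255,255)),(circ([.5103,.0134,.208],.013),(0,255,0))]
overlay("side",snapshot("side")[0],cur,(230,330,110,215),5,"pics/i.png")
E
```

```text
t: 12.25
tcp_pos: [0.6149, -0.1831, 0.1841]
tool_rot: [0.566, 0.824, 0.001, 0.001]
force: [-0.0, -0.0, 0.9]
finger_gap: 1.002
tcp [ 0.6149 -0.1831  0.1841] shift [-0.1    0.01   1.322] turn [0.0005 0.0002 0.0001]
[-0.46393607  0.60117281  1.4367731   0.00167514  1.10057425 -0.83195299]
```

View pics/i.png

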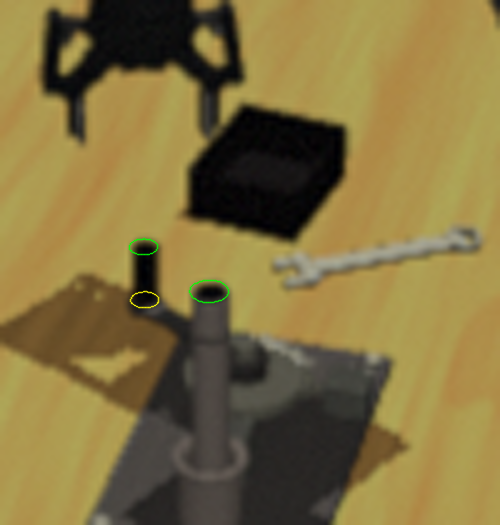

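```bash
python3 -m inch '[[-1,[-0.1,0.01,0.3],[0,0,0]],[-1,[-0.1,0.01,0.6],[0,0,0]],[-1,[-0.1,0.01,0.7],[0,0,0]],[-1,[-0.1,0.01,0.7],[0,0,0]],[-1,[-0.1,0.01,0.7],[0,0,0]]]'
python3 - <<'E'
from h import *
to(kn(0,.052),RK)
cur=[]
overlay("side",snapshot("side")[0],cur,(230,300,120,190),7,"pics/j.png")
E
```

```text
t: 12.8
tcp_pos: [0.6205, -0.1928, 0.1155]
tool_rot: [0.567, 0.824, 0.001, 0.003]
force: [0.4, 0.2, 0.3]
finger_gap: 1.001
tcp [ 0.6205 -0.1928  0.1155] shift [ 0.012 -0.006  0.635] turn [ 0.0008  0.0005 -0.0001]
```

View pics/j.png

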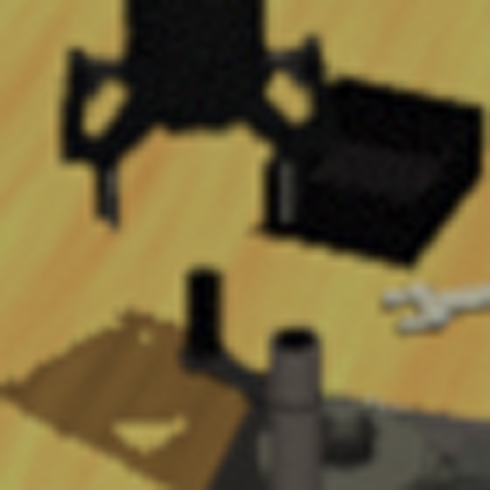

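```bash
python3 -m inch '[[-1,[0.01,-0.005,0.2],[0,0,0]],[-1,[0.01,-0.005,0.4],[0,0,0]],[-1,[0.01,-0.005,0.6],[0,0,0]],[-1,[0.01,-0.005,0.63],[0,0,0]],[-1,[0.01,-0.005,0.63],[0,0,0]],[0.2,[0.01,-0.005,0.63],[0,0,0]],[1,[0.01,-0.005,0.63],[0,0,0]],[1,[0.01,-0.005,0.63],[0,0,0]],[1,[0.01,-0.005,0.63],[0,0,0]],[1,[0.01,-0.005,0.63],[0,0,0]],[1,[0.01,-0.005,0.63],[0,0,0]],[1,[0.01,-0.005,0.63],[0,0,0]]]' 70
python3 - <<'E'
from h import *
s=sense();print(lev(s["tcp_pos"]),s["force"])
for L in(.1,.2,.32,.42,.52,.64): print(L);to(kn(L,.052),None)
overlay("side",snapshot("side")[0],[],(230,300,120,190),7,"pics/k.png")
E
```

```text
t: 14.05
tcp_pos: [0.6189, -0.192, 0.0513]
tool_rot: [0.567, 0.824, 0.001, 0.002]
force: [-0.6, 0.3, 5.3]
finger_gap: 0.24
(np.float64(0.004595579534717786), np.float64(0.10913873630774609)) [-0.61542007  0.31286866  5.32142133]
0.1
tcp [ 0.6189 -0.192   0.0513] shift [-0.068 -0.08  -0.007] turn [0. 0. 0.]
0.2
tcp [ 0.6189 -0.192   0.0513] shift [-0.124 -0.175 -0.008] turn [0. 0. 0.]
0.32
tcp [ 0.6189 -0.192   0.0513] shift [-0.177 -0.295 -0.008] turn [0. 0. 0.]
0.42
tcp [ 0.6189 -0.192   0.0513] shift [-0.211 -0.4   -0.008] turn [0. 0. 0.]
0.52
tcp [ 0.6189 -0.192   0.0513] shift [-0.233 -0.508 -0.008] turn [0. 0. 0.]
0.64
tcp [ 0.6189 -0.192   0.0513] shift [-0.246 -0.639 -0.009] turn [0. 0. 0.]
```

View pics/k.png

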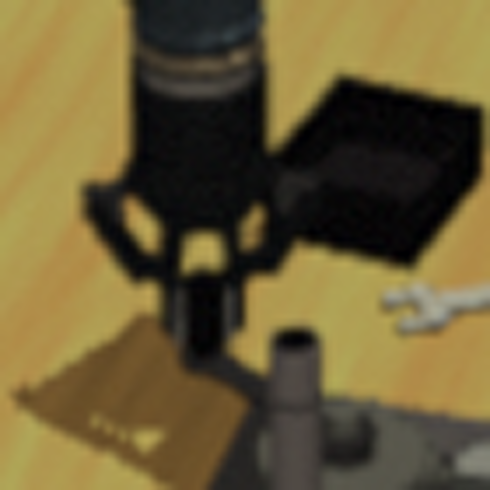

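```bash
python3 -m inch '[[1,[-0.035,-0.04,0],[0,0,0]],[1,[-0.068,-0.08,0],[0,0,0]],[1,[-0.1,-0.13,0],[0,0,0]],[1,[-0.124,-0.175,0],[0,0,0]],[1,[-0.153,-0.235,0],[0,0,0]],[1,[-0.177,-0.295,0],[0,0,0]],[1,[-0.192,-0.337,0],[0,0,0]],[1,[-0.192,-0.337,0],[0,0,0]],[1,[-0.192,-0.337,0],[0,0,0]]]' 80
python3 - <<'E'
from h import *
s=sense();print(lev(s["tcp_pos"]),s["force"])
for L in(.36,.46,.56,.64,.70): print(L);to(kn(L,.052),None)
E
```

```text
t: 15.0
tcp_pos: [0.5944, -0.2211, 0.0512]
tool_rot: [0.567, 0.824, 0.001, 0.001]
force: [-1.1, 2.0, 5.8]
finger_gap: 0.238
(np.float64(0.35448415276057865), np.float64(0.10942003325931773)) [-1.08207129  2.042962    5.76986978]
0.36
tcp [ 0.5944 -0.2211  0.0512] shift [-0.007 -0.004 -0.008] turn [0. 0. 0.]
0.46
tcp [ 0.5944 -0.2211  0.0512] shift [-0.037 -0.11  -0.008] turn [0. 0. 0.]
0.56
tcp [ 0.5944 -0.2211  0.0512] shift [-0.055 -0.218 -0.008] turn [0. 0. 0.]
0.64
tcp [ 0.5944 -0.2211  0.0512] shift [-0.062 -0.306 -0.009] turn [0. 0. 0.]
0.7
tcp [ 0.5944 -0.2211  0.0512] shift [-0.063 -0.372 -0.009] turn [0. 0. 0.]
```

```bash
python3 -m inch '[[1,[-0.02,-0.05,0],[0,0,0]],[1,[-0.037,-0.11,0],[0,0,0]],[1,[-0.048,-0.165,0],[0,0,0]],[1,[-0.055,-0.218,0],[0,0,0]],[1,[-0.06,-0.26,0],[0,0,0]],[1,[-0.062,-0.306,0],[0,0,0]],[1,[-0.063,-0.36,0],[0,0,0]],[1,[-0.063,-0.36,0],[0,0,0]],[1,[-0.063,-0.36,0],[0,0,0]]]'
python3 - <<'E'
from h import *
s=sense();print(lev(s["tcp_pos"]),s["force"])
for L in(.78,.88,.96,1.0): print(L);to(kn(L,.052),None)
E
```

```text
t: 15.9
tcp_pos: [0.5632, -0.2395, 0.0512]
tool_rot: [0.567, 0.824, 0.002, 0.001]
force: [-0.2, 3.3, 6.4]
finger_gap: 0.239
(np.float64(0.6861030901429775), np.float64(0.10975460162934551)) [-0.22305288  3.27814618  6.36416072]
0.78
tcp [ 0.5632 -0.2395  0.0512] shift [ 0.003 -0.103 -0.008] turn [0. 0. 0.]
0.88
tcp [ 0.5632 -0.2395  0.0512] shift [ 0.02  -0.212 -0.009] turn [0. 0. 0.]
0.96
tcp [ 0.5632 -0.2395  0.0512] shift [ 0.041 -0.297 -0.009] turn [0. 0. 0.]
1.0
tcp [ 0.5632 -0.2395  0.0512] shift [ 0.054 -0.339 -0.009] turn [0. 0. 0.]
```

```bash
python3 -m inch '[[1,[0,-0.05,0],[0,0,0]],[1,[0.003,-0.103,0],[0,0,0]],[1,[0.01,-0.16,0],[0,0,0]],[1,[0.02,-0.212,0],[0,0,0]],[1,[0.03,-0.255,0],[0,0,0]],[1,[0.041,-0.297,0],[0,0,0]],[1,[0.055,-0.345,0],[0,0,0]],[1,[0.055,-0.345,0],[0,0,0]],[1,[0.055,-0.345,0],[0,0,0]]]'
python3 - <<'E'
from h import *
s=sense();print(lev(s["tcp_pos"]),s["force"])
for L in(1.1,1.2,1.28,1.34,1.36): print(L);to(kn(L,.052),None)
p,_=snapshot("top");cv2.imwrite("pics/l.png",cv2.resize(p[150:260,200:340],None,fx=5,fy=5,interpolation=2))
E
```

```text
t: 16.8
tcp_pos: [0.5294, -0.2467, 0.0512]
tool_rot: [0.567, 0.824, 0.002, 0.002]
force: [0.7, 4.1, 6.3]
finger_gap: 0.24
(np.float64(1.0022352377327084), np.float64(0.11006031498028612)) [0.7061051  4.06570048 6.34113154]
1.1
tcp [ 0.5294 -0.2467  0.0512] shift [ 0.04  -0.1   -0.009] turn [0. 0. 0.]
1.2
tcp [ 0.5294 -0.2467  0.0512] shift [ 0.09  -0.198 -0.009] turn [0. 0. 0.]
1.28
tcp [ 0.5294 -0.2467  0.0512] shift [ 0.136 -0.272 -0.01 ] turn [0. 0. 0.]
1.34
tcp [ 0.5294 -0.2467  0.0512] shift [ 0.175 -0.326 -0.01 ] turn [0. 0. 0.]
1.36
tcp [ 0.5294 -0.2467  0.0512] shift [ 0.189 -0.343 -0.01 ] turn [0. 0. 0.]
```

View pics/l.png

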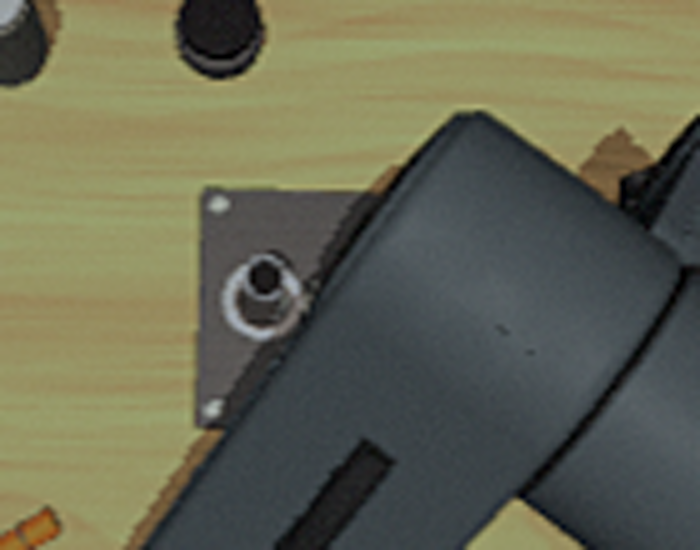

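Run:
```python
from h import *
p,d_=snapshot("top");c=cloud("top",d_)
for u in(258,260,262,264,266,268,272,276):print(u,c[206,u].round(3), c[212,u].round(3))
s=sense();print(s["q"],s["force"],lev(s["tcp_pos"]))
overlay("side",snapshot("side")[0],[],(220,360,90,210),5,"pics/m.png")
```

```text
258 [ 0.524 -0.008  0.064] [ 0.502 -0.008  0.071]
260 [ 0.53  -0.016  0.011] [ 0.504 -0.015  0.056]
262 [ 0.525 -0.022  0.057] [0.438 0.006 0.731]
264 [0.449 0.003 0.729] [0.437 0.003 0.741]
266 [0.447 0.    0.745] [ 0.437 -0.     0.744]
268 [ 0.446 -0.003  0.75 ] [ 0.437 -0.003  0.746]
272 [ 0.446 -0.009  0.757] [ 0.437 -0.009  0.751]
276 [ 0.445 -0.015  0.76 ] [ 0.436 -0.016  0.753]
[-0.62925027  0.72743953  1.67032859  0.00570218  0.74072202 -0.99806713] [0.73695253 4.04228423 7.15827706] (np.float64(1.0019393215176238), np.float64(0.11007016695317609))
```

View pics/m.png

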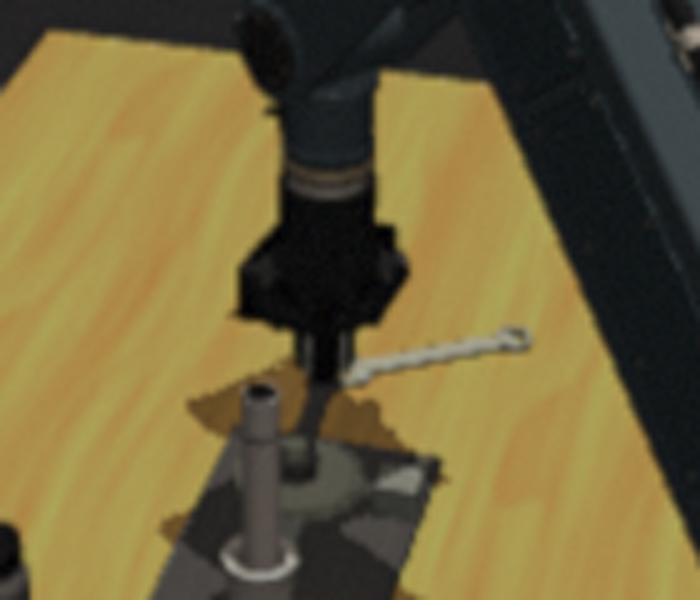

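```bash
python3 -m inch '[[1,[0.02,-0.05,0],[0,0,0]],[1,[0.04,-0.1,0],[0,0,0]],[1,[0.065,-0.15,0],[0,0,0]],[1,[0.09,-0.198,0],[0,0,0]],[1,[0.115,-0.24,0],[0,0,0]],[1,[0.136,-0.272,0],[0,0,0]],[1,[0.16,-0.305,0],[0,0,0]],[1,[0.182,-0.335,0],[0,0,0]],[1,[0.182,-0.335,0],[0,0,0]],[1,[0.182,-0.335,0],[0,0,0]],[1,[0.182,-0.335,0],[0,0,0]]]'
python3 - <<'E'
from h import *
s=sense();print(lev(s["tcp_pos"]),s["force"],abs(s["qd"]).max())
k=kn(1.35)
cur=[(circ([*k[:2],.092],.011),(0,255,0)),(np.array([[*PV,.05],[*k[:2],.038]]),(0,0,255)),(circ([.5103,.0134,.208],.013),(0,255,0))]
overlay("side",snapshot("side")[0],cur,(240,320,130,220),6,"pics/n.png")
E
```

```text
t: 18.05
tcp_pos: [0.4933, -0.2425, 0.0512]
tool_rot: [0.567, 0.823, 0.002, 0.004]
force: [4.7, 3.7, 6.1]
finger_gap: 0.236
(np.float64(1.3332572215965683), np.float64(0.11044292592752951)) [4.73822885 3.71875268 6.11206614] 0.001509369882404119
```

View pics/n.png

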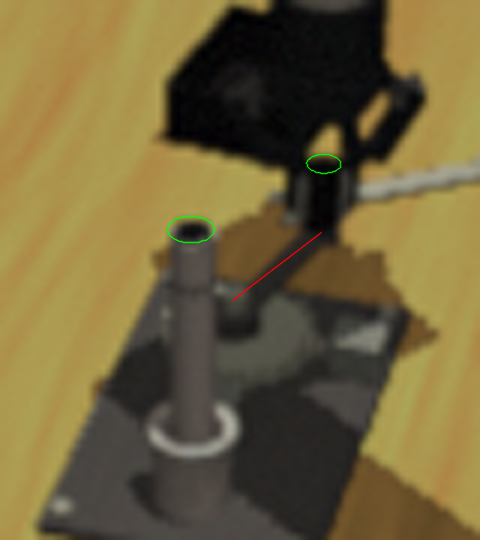

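Run:
```python
from station import *
print(sign_off());
```

```text
the job is handed in; nothing more can be done
None
```

The job is handed in after about 18 s of robot time. The tube stands in the cup, let go, and the gripper is still holding the knob with the lever at the fourth click.

- **Tube:** I pulled it out of the rest along its axis and lowered it until it touched the cup floor. After I let go, its top matched the predicted 208 mm height in the side view. It still did in the last picture, after the clicks.
- **Lever:** I advanced it one click at a time. From the tool position it ended at about 1.33 rad, inside the 1.28 to 1.5 rad band, and pushed back with only about 3.4 N. That is what the start of a new tooth should give, not an unfinished fourth one.
- **Grip:** set to 80 N, with the fingers stopped on the knob at an opening of 0.236 and the arm at rest.
- **Wrench, can, jar and bin:** I planned the path clear of all four. I did not measure their positions again at the end.
- **Disagreements:** the tube met the floor about 2 mm higher than I had worked out. The wrist force also showed about 6 N upward from the moment I gripped the knob, much as it had when I gripped the tube. I took that to come from the fingers closing.

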